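Put the spare biscuit die away and hold the depositor's feed lever in its third notch

ROBOT

A 7-joint arm with a two-finger parallel gripper is mounted at the origin on the work surface. World frame = base frame: x ahead of the robot, y to its left, z up, the work surface at z = 0. Lengths are in m, angles in rad, forces in N, time in s.
With the tool pointing down it reaches from about 0.4 to 0.9 m from the base axis. Payload 5.6 kg.
Tool frame: the origin (TCP) lies at the centre of the arm's flange, where the gripper is bolted on; the fingertips stand 190 mm ahead of it and the grasp point (between the pads) lies hold_point_z ahead of it (hold_point_z is the distance from the TCP to the grasp point, in m); z points along the fingers, y is the line along which they close (so a half turn about z gives the same grasp; the last joint's range is limited). The gripper opens to 92 mm and grips with 3 to 60 N. Pads are 20 mm wide; open, the fingers measure 128 mm over their backs; the gripper's body (75 mm by 189 mm) begins 69 mm behind the grasp point.
Start: joints at [1.175, 0.468, -0.012, 1.603, 0.006, 1.071, -0.056], TCP at [0.225, -0.61, 0.405] pointing down, gripper open.
Joint ranges: [-2.53, 2.53], [-0.31, 2.02], [-1.57, 1.55], [0.28, 2.44], [-1.29, 4.43], [0.15, 1.84], [-2.92, 2.92]. Speed limits (rad/s): [2.57, 2.57, 3.14, 3.14, 3.14, 3.14, 3.14].

INTERFACE

Orientations are given as [roll, pitch, yaw] about the fixed x, y, z axes, in that order (R = Rz(yaw) Ry(pitch) Rx(roll)).
In Python, from bench import move_pose, move_l, goto_joints, gripper_to, wait, ik, read_state, snapshot, get_calibration, IKError, close_job, hold_point_z gives the robot as it stands. The module is installed in compiled form; this text tells all that it offers. Calls block until the motion is done:
- move_pose(position, orientation): joint-space move of the TCP to a pose.
- move_l(position, vel=0.15, attitude=None, stop_force=None): straight line of the TCP; attitude=None keeps the orientation; vel is the mean speed in m/s. With stop_force (N) it stops when the force on the tool has changed by that much, and returns True; else False.
- goto_joints(angles): joint-space move.
- gripper_to(opening, grip_force=None): opening from 0.0 (shut) to 1.0 (fully open); grip_force is the grip in N (None keeps the last); returns when the fingers have stopped.
- wait(seconds).
- ik(position, orientation): joint angles nearest the present ones, or None.
- read_state(): the state.
- snapshot(name): name is "side" or "top"; returns the picture (384x512x3 uint8, red, green, blue); there is no depth.
- get_calibration(name): a dict with "fovy" (degrees; the focal length in pixels is half the picture's height over the tangent of half this angle, whatever the lens; pixels are square), "cx", "cy" (the principal point, pixels), "rvec" (rotation vector, rad) and "tvec" (3), from world to camera coordinates, as OpenCV has them. Camera axes: x right, y down, z forward; pixel columns grow to the right and rows downward; lengths in m; the calibration is good to about 2 mm. A picture is of the moment at which its call begins. get_calibration takes no time and is no camera call.
A pose or a line that the arm cannot do raises IKError and nothing moves.
- close_job(): hands the job in; it is judged then, once.
The state is a dict: "time": time; "joints": joint angles; "qd": joint speeds; "effort": joint torques, N m; "position": TCP position; "ee_rot": TCP orientation; "force": force on the tool from outside, world axes, zero at the start; "moment": the same for the moment, N m; "opening": opening from 0.0 (shut) to 1.0 (fully open); "finger_force": force on a finger pad.
Only numpy, scipy, OpenCV 4.12 (cv2) and the standard library are available. Lean on these libraries where they do the work, as an engineer would, in place of code of your own. Each camera call takes 0.05 s, during which the arm holds its last target. There are 200 camera calls.

TASK

The biscuit machine has just been changed over to the red die. Put the loose blue die back, fully seated in the rack slot with the blue label, let go of it, and only then press the machine's spring-return feed lever down past the first two notches into the third (red mark, not beyond it) and keep pressing: the program finishes while still holding the lever there. Leave the yellow and green dies, the jar and the round cutter where they are.

Things in the scene. Friction and masses are not known exactly. Their poses are not given: they have to be found in the camera images.
- die_blue: The loose blue die, upright on the table: aluminium disc 48 mm across, 14 mm thick (edges chamfered 2 mm), with an upright blue cylindrical knob on its centre, 22 mm across, from 14 to 54 mm above the underside. 60 to 130 g. Origin: centre of the disc's underside; z up along the knob.
- slot_blue: The blue-labelled slot: one of four alike grey blocks, 92 x 84 x 22 mm, on a 12 mm wooden rack (2 x 2; order varies). Round pocket 51 mm across, 12 mm deep, mouth chamfered 2 mm, open upwards. Label: blue strip on top, 43 mm from the pocket's axis towards -x. Origin: pocket's axis at the block's underside; pocket floor at z = 10 mm, mouth at 22 mm; a seated die's origin lies at z = 10 mm.
- slot_red: The slot with the red label, same shape and origin as slot_blue; empty, because the red die is mounted in the machine. It stays empty.
- die_yellow: Yellow die, same shape and origin as die_blue, seated in the slot with the yellow label. Leave it alone.
- die_green: Green die, same shape and origin as die_blue, seated in the slot with the green label. Leave it alone.
- depositor: The white biscuit depositor, fixed: base 300 (x) x 260 (y) x 30 mm; head 280 x 160 mm from 170 to 270 mm above the table; steel hopper (radius 80 mm) on the head, up to 375 mm. The head's flank at y = -80 mm carries the lever. Origin: centre of the base's underside, on the table; x and y level along those sides.
- feed_grip (a point): Black round grip of the feed lever: a level bar 22 mm thick, 90 mm long, parallel to the depositor's y, standing out from the flank (near end 50 mm, far end 140 mm off it), free from above. Origin: the bar's centre, at depositor y = -175 mm. Centre's height above the table (depositor x): at rest 248 mm (-59), 1st notch 216 (-69), 2nd notch 184 (-69), 3rd notch 152 (-59).
- lever_axis (a point): The lever's pivot on the depositor's flank, 200 mm above the table, at depositor x = 40 mm, y = -80 mm. The grip's centre swings at radius 110 mm about the level axis through it, parallel to the depositor's y; the lever points to the depositor's -x, 0.45 rad above level at rest, 0.45 rad below level in the third notch.
- feed_lever (a joint): Lever angle, rad: 0 at rest (top), grows as the grip is pressed down. Notches at 0.3 (white mark), 0.6 (yellow), 0.9 (red); hard stop at 1.15. A spring returns it to 0 from anywhere; the notches are felt as ripples of 2 to 3 N but do not hold it. Pressing down on the grip takes 6 to 12 N on the way, 10 to 15 N at the third notch.
- jar: Jar with an orange cap, 60 mm across, 90 mm high, standing on the table. Origin: centre of the underside. Leave it alone.
- cutter: Steel ring biscuit cutter, 60 mm across, 25 mm high, standing on the table. Origin: centre of the underside. Leave it alone.

How it is judged:
On the way, in this order (a step that is already met when the one before it is completed fails the run):
1. the blue die is fully seated in the blue-labelled slot and let go, with the lever still at rest (horizontal distance between die_blue and slot_blue below 0.005 m and z of die_blue in the frame of slot_blue below 0.0135 m and angle between die_blue's own z axis and vertical below 0.1 rad and contact force between the fingers and die_blue below 0.1 N and value of joint feed_lever below 0.15 rad), for 0.2 s.
2. the feed lever is pressed into its third notch (value of joint feed_lever between 0.8 and 1 rad and contact force between any of the fingers, the arm and feed_lever above 5 N), for 0.3 s.
At the end, for the whole second after the job is handed in: Blue die in the blue slot (5 mm off axis, 3.5 mm off its floor, 0.1 rad tilt at most), untouched; lever held at 0.80 to 1.00 rad with over 5 N on its grip; yellow and green dies upright and moved under 15 mm; jar (upright) and cutter moved under 20 mm (all of step 2 and horizontal distance between die_blue and slot_blue below 0.005 m and z of die_blue in the frame of slot_blue below 0.0135 m and angle between each of die_blue, die_yellow, die_green, jar's own z axis and vertical below 0.1 rad and contact force between the fingers and die_blue below 0.1 N and distance of each of die_yellow, die_green from where it was at the start of the episode below 0.015 m and distance of each of jar, cutter from where it was at the start of the episode below 0.02 m); the arm keeps its last pose, push and grip.
It fails at once if a bystander is disturbed: yellow or green die moved over 15 mm, jar or cutter over 20 mm (distance of any of die_yellow, die_green from where it was at the start of the episode above 0.015 m or distance of any of jar, cutter from where it was at the start of the episode above 0.02 m).
It fails at once if the lever is pressed beyond the second notch before the blue die is in its slot (value of joint feed_lever above 0.7 rad and horizontal distance between die_blue and slot_blue above 0.01 m).
It also fails if it takes over 54 s, if anything falls off the work surface, if the arm or the gripper's body presses on something with over 40 N, if the wrist force passes 120 N, or if a joint passes its speed limit or range.

## Working session

There is one attempt and no reset: what is moved stays moved. The work goes in short steps, each a Python script; the robot and the scene stay as the last script left them, time stands still between calls to the robot, and variables do not carry over. Pictures are saved under pics/ and viewed, at most 10 in all, crops included, and the job is handed in when it is done.

```bash
mkdir -p pics
python3 - <<'E'
from bench import *
import bench,cv2
for n in("side","top"):
    im=snapshot(n);cv2.imwrite(f"pics/{n}0.png",im[:,:,::-1]);print(n,get_calibration(n))
s=read_state();print(s,hold_point_z)
E
```

```text
side {'fovy': 46.4594943603452, 'cx': 260.6111944254269, 'cy': 194.54423357528663, 'rvec': array([ 1.55139239, -1.94327637,  0.88298123]), 'tvec': array([0.21581392, 0.50057412, 0.94650538])}
top {'fovy': 43.05135244488443, 'cx': 259.4981599321984, 'cy': 186.11194484796147, 'rvec': array([ 2.12873989, -2.1476306 ,  0.17180453]), 'tvec': array([0.09989836, 0.60196873, 1.70929247])}
{'time': 0.1, 'joints': array([ 1.17499799,  0.46831825, -0.01160297,  1.60349236,  0.00602192,
        1.07136125, -0.05631295]), 'qd': array([-4.23362823e-04, -1.95874304e-03, -4.69156017e-05,  1.47581165e-04,
        1.11671902e-03, -7.76247313e-04,  1.19036178e-03]), 'effort': array([ 8.36817508e-04, -5.21647704e+01, -1.24479565e-02, -2.44367838e+01,
       -5.68444049e-02,  1.41443682e-02,  9.11863276e-05]), 'position': array([ 0.22447682, -0.60979221,  0.40383267]), 'ee_rot': array([-3.14005303e+00,  1.31428070e-04,  3.52731476e-01]), 'force': array([-0.34572377,  0.82285918,  0.71072335]), 'moment': array([ 0.00633126, -0.03600651,  0.05651023]), 'finger_force': 0.0, 'opening': 0.9962139697598081} 0.1714
```

View pics/side0.png

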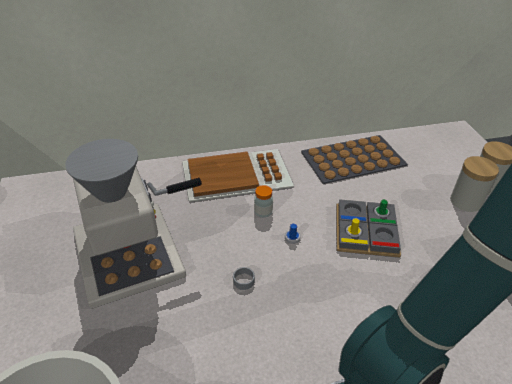

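View pics/top0.png

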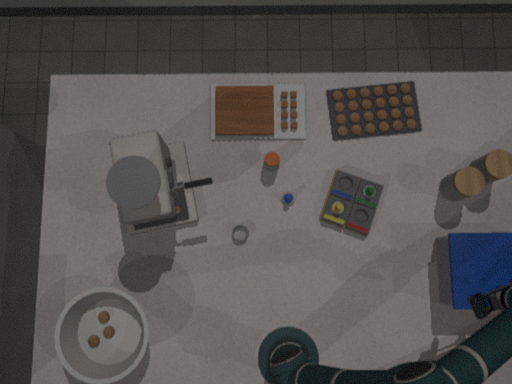

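The side view shows the blue die at about (293,234), the rack around (368,227) with its blue slot at the upper left (353,207), the jar at (263,200), the cutter at (244,280) and the grip at (184,186). In the top view the blue die is at (288,198), the blue label at (342,196) and the grip at (198,183).

```bash
cat > h.py <<'E'
import numpy as np,cv2
from bench import *
def cam(n):
    c=get_calibration(n);f=192/np.tan(np.radians(c['fovy'])/2)
    R=cv2.Rodrigues(np.array(c['rvec']))[0];return f,c['cx'],c['cy'],R,np.array(c['tvec'])
def ray(n,uv):
    f,cx,cy,R,t=cam(n);d=R.T@np.array([(uv[0]-cx)/f,(uv[1]-cy)/f,1]);return -R.T@t,d
def plane(n,uv,z):
    o,d=ray(n,uv);return o+d*(z-o[2])/d[2]
def tri(a,b):
    (o,d),(p,e)=ray('side',a),ray('top',b)
    s=np.linalg.lstsq(np.c_[d,-e],p-o,rcond=None)[0];P,Q=o+d*s[0],p+e*s[1]
    return (P+Q)/2,np.linalg.norm(P-Q)
def blobs(im,hues,smin=110,vmin=40,amin=4):
    h=cv2.cvtColor(im,cv2.COLOR_RGB2HSV);m=cv2.inRange(h,(hues[0],smin,vmin),(hues[1],255,255))
    k,_,st,c=cv2.connectedComponentsWithStats(m)
    return [(c[i].round(1).tolist(),st[i].tolist()) for i in range(1,k) if st[i][4]>=amin]
E
python3 - <<'E'
from h import *
ROI={'side':(150,160,410,300),'top':(165,140,390,250)}
H={'blue':(108,128),'green':(50,85),'yellow':(24,34),'red':(0,3)}
for n in ROI:
    im=cv2.imread(f"pics/{n}0.png")[:,:,::-1];x0,y0,x1,y1=ROI[n]
    for k,h in H.items():
        for c,s in blobs(np.ascontiguousarray(im[y0:y1,x0:x1]),h):
            print(n,k,np.round(np.array(c)+[x0,y0],1),s[2:])
s=cv2.imread("pics/side0.png")[190:265,320:410];t=cv2.imread("pics/top0.png")[160:245,310:395]
a=cv2.resize(s,None,fx=4.4,fy=4.4,interpolation=2);b=cv2.resize(t,None,fx=4.4,fy=4.4,interpolation=2)
s=cv2.imread("pics/side0.png")[165:210,140:230];t=cv2.imread("pics/top0.png")[145:205,130:220]
c=cv2.resize(s,None,fx=4.4,fy=4.4);d=cv2.resize(t,None,fx=4.4,fy=4.4)
o=np.zeros((600,800,3),np.uint8)
for i,(x,y) in zip((a,b,c,d),((0,0),(400,0),(0,335),(400,375))):
    hh,ww=i.shape[:2];hh=min(hh,600-y);ww=min(ww,800-x);o[y:y+hh,x:x+ww]=i[:hh,:ww]
cv2.imwrite("pics/c1.png",o)
E
```

```text
side blue [352.5 217.4] [25, 6, 69]
side blue [292.6 232. ] [12, 16, 97]
side green [382.4 207.6] [12, 15, 114]
side green [382.8 220.4] [25, 6, 84]
side yellow [354.2 226.8] [12, 17, 144]
side yellow [353.9 240.5] [27, 6, 107]
side red [385.2 243.6] [27, 6, 104]
top blue [341.8 193.8] [20, 10, 66]
top blue [287.7 197.3] [8, 8, 46]
top green [371.4 190. ] [5, 6, 18]
top green [364.2 201.5] [19, 8, 34]
top yellow [337.6 206.7] [10, 9, 57]
top yellow [333.5 218.7] [21, 10, 87]
top red [357.1 226.9] [20, 10, 64]
```

View pics/c1.png

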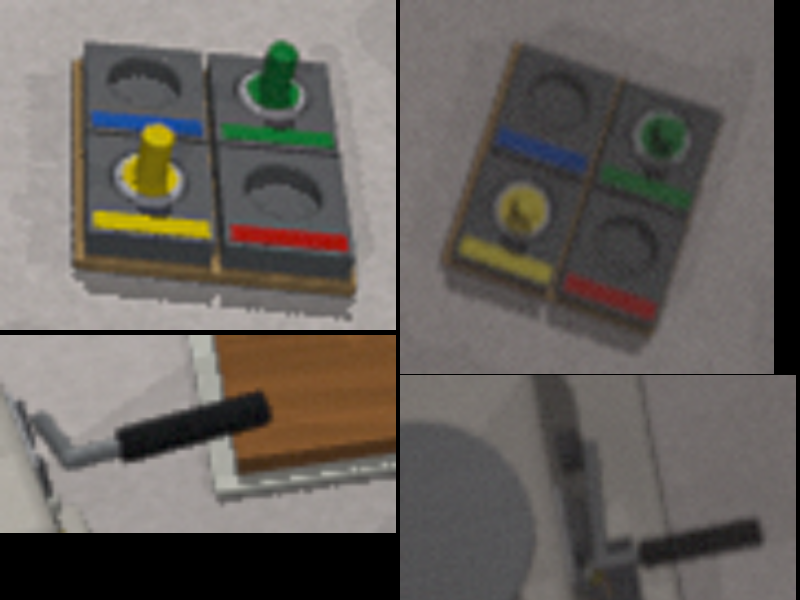

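The crop confirms the blue pocket is empty and lies beyond its label. The lever grip runs from (168,189) to (200,182) in the side view and from (184.5,185) to (212,180) in the top view.

Run:
```python
from h import *
L={'b':((352.5,217.4),(341.8,193.8)),'g':((382.8,220.4),(364.2,201.5)),'y':((353.9,240.5),(333.5,218.7)),'r':((385.2,243.6),(357.1,226.9))}
P={}
for k,(s,t) in L.items():
    a,b=plane('side',s,.034),plane('top',t,.034);P[k]=(a+b)[:2]/2
    print(k,a.round(4),b.round(4),tri(s,t))
d=(P['b']-P['y']+P['g']-P['r'])/2;e=(P['b']-P['g']+P['y']-P['r'])/2
print('pitch',np.linalg.norm(d),np.linalg.norm(e),'yaw',np.arctan2(d[1],d[0]),np.arctan2(e[1],e[0]))
u=d/np.linalg.norm(d);print('slot blue',P['b']+.043*u,'slot y',P['y']+.043*u,'slot g',P['g']+.043*u)
print('die', tri((292.6,232),(287.7,197.3)), plane('top',(287.7,197.3),.054),plane('side',(292.6,232),.034))
print('ydie',plane('top',(337.6,206.7),.072), plane('side',(354.2,226.8),.056))
print('jar',plane('top',(272,160),.09),'cutter',plane('top',(240,233),.02))
n=tri((167.7,189.5),(184.5,185.2));f=tri((200.2,181.6),(211.8,180.2));print('grip',n,f,(n[0]+f[0])/2,np.linalg.norm(n[0]-f[0]))
```

```text
b [ 0.5775 -0.2037  0.034 ] [ 0.5742 -0.204   0.034 ] (array([ 0.57404739, -0.20265613,  0.03744247]), np.float64(0.0016447565377440377))
g [ 0.5453 -0.2898  0.034 ] [ 0.5453 -0.2841  0.034 ] (array([ 0.54386511, -0.28583147,  0.03658721]), np.float64(0.005047407264383977))
y [ 0.4865 -0.1715  0.034 ] [ 0.4839 -0.1709  0.034 ] (array([ 0.48371311, -0.17014514,  0.03721569]), np.float64(0.0005284767361610586))
r [ 0.4554 -0.256   0.034 ] [ 0.4536 -0.2547  0.034 ] (array([ 0.45335535, -0.25428979,  0.03669399]), np.float64(0.0003888890052268357))
pitch 0.09624522821753766 0.08906819512114339 yaw -0.3405520037009807 1.2201610652926427
slot blue [ 0.61637565 -0.21821251] slot y [ 0.52570728 -0.18554745] slot g [ 0.58583075 -0.30134289]
die (array([ 0.56401978, -0.007936  ,  0.02706285]), np.float64(0.00035817740184488836)) [ 0.56037825 -0.00616889  0.054     ] [ 0.55773347 -0.00584781  0.034     ]
ydie [ 0.5227941  -0.18097679  0.072     ] [ 0.51921088 -0.1820857   0.056     ]
jar [0.6897142  0.04935623 0.09      ] cutter [0.43640843 0.16650806 0.02      ]
grip (array([0.57537666, 0.33380642, 0.24941816]), np.float64(0.0008619709444928372)) (array([0.59139663, 0.24802158, 0.24710722]), np.float64(0.0012507532255985976)) [0.58338664 0.290914   0.24826269] 0.08729844471449358
```

Run:
```python
from h import *
H=hold_point_z; x,y=.560,-.006; Y1=.185;Y2=.185+np.pi/2
move_pose([x,y,.17+H],[np.pi,0,Y1]); gripper_to(0.7)
move_l([x,y,.039+H],.12,stop_force=15)
gripper_to(0,6)
print(read_state()['opening'])
gripper_to(0.6); 
move_l([x,y,.039+H],.12,attitude=[np.pi,0,Y2])
gripper_to(0,20)
s=read_state();print(s['opening'],s['position'],s['finger_force'],s['time'])
for n in('side','top'): cv2.imwrite(f'pics/{n}1.png',snapshot(n)[:,:,::-1])
o=np.vstack([cv2.resize(cv2.imread('pics/side1.png')[180:270,240:400],(533,300)),cv2.resize(cv2.imread('pics/top1.png')[150:240,240:400],(533,300))])
cv2.imwrite('pics/c2.png',o)
```

```text
0.23102407837019234
0.2368066580051373 [ 0.56016831 -0.00594231  0.2105109 ] 19.99924600124359 8.0583
```

View pics/c2.png

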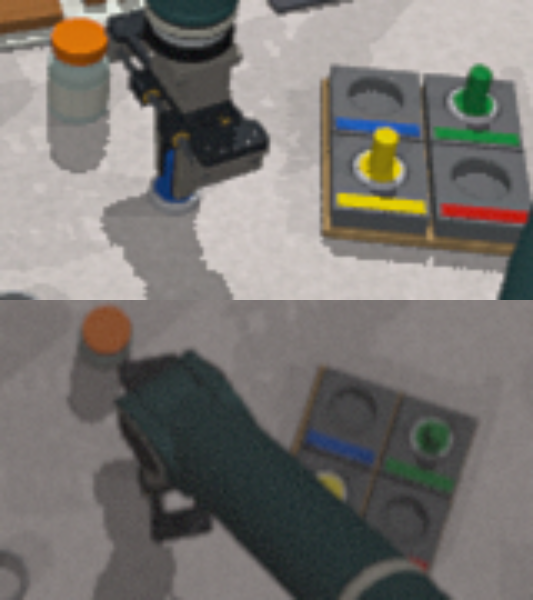

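The side view shows the blue knob gripped between the fingers, and the opening of 21.7 mm matches the knob. The top-camera estimate agrees with the grip to under 1 mm. Next I refine the pocket position and lift the die.

Run:
```python
from h import *
b=plane('top',(345.7,182.7),.034);r=plane('top',(310+225/4.4,160+247/4.4),.034)
y=plane('top',(337.7,207.3),.036);g=plane('top',(369.5,190.9),.036)
yk=plane('top',(337.6,206.7),.076);gk=plane('top',(371.4,190),.076)
print(b,r,y,g,yk,gk)
# side view rims from crop c1 (scale 4.4, origin 320,190)
for n,p in dict(b=(144,82),r=(282,190)).items(): print(n,plane('side',(320+p[0]/4.4,190+p[1]/4.4),.034))
for n,p in dict(y=(148,180),g=(271,95)).items(): print(n,plane('side',(320+p[0]/4.4,190+p[1]/4.4),.036))
H=hold_point_z;s=read_state()['position']
move_l([s[0],s[1],.16+H],.12); gx,gy=.615,-.216
move_l([gx,gy,.16+H],.15)
move_l([gx,gy,.095+H],.12); wait(.3)
for n in('side','top'): cv2.imwrite(f'pics/{n}2.png',snapshot(n)[:,:,::-1])
o=np.vstack([cv2.resize(cv2.imread('pics/side2.png')[170:260,300:430],(433,300)),cv2.resize(cv2.imread('pics/top2.png')[150:240,300:430],(433,300))])
cv2.imwrite('pics/c3.png',o);print(read_state()['position'],read_state()['opening'],read_state()['time'])
```

```text
[ 0.61494235 -0.21967547  0.034     ] [ 0.49227634 -0.27078123  0.034     ] [ 0.52481881 -0.18709812  0.036     ] [ 0.58366496 -0.30458421  0.036     ] [ 0.52232667 -0.18032843  0.076     ] [ 0.58086217 -0.3022899   0.076     ]
b [ 0.61417152 -0.21920074  0.034     ]
r [ 0.49461013 -0.27069194  0.034     ]
y [ 0.52114474 -0.1843553   0.036     ]
g [ 0.58037967 -0.30149214  0.036     ]
[ 0.61507007 -0.21607237  0.26684727] 0.23320634415208844 12.0083
```

View pics/c3.png

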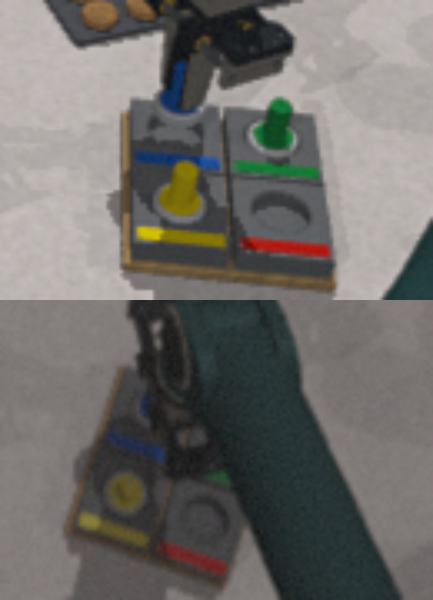

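The die hangs above the blue slot, and the pocket rim estimates from both views agree on about (0.615, -0.219). I lower it with a force stop, and search sideways if it catches.

Run:
```python
from h import *
gx,gy=.615,-.2188
move_l([gx,gy,.255],.08)
offs=[(0,0),(.002,0),(0,.002),(-.002,0),(0,-.002),(.0035,0),(0,.0035),(-.0035,0),(0,-.0035)]
for dx,dy in offs:
    if (dx,dy)!=(0,0): move_l([gx+dx,gy+dy,.250],.06)
    hit=move_l([gx+dx,gy+dy,.231],.03,stop_force=7)
    s=read_state();print(dx,dy,hit,s['position'].round(4),s['force'].round(1),s['time'])
    if s['position'][2]<.2345: break
```

```text
0 0 True [ 0.6149 -0.2188  0.2324] [-0.1  0.5  5.8] 13.025
```

It went down to the expected floor height (0.2325). Now I release, back off and look.

Run:
```python
from h import *
H=hold_point_z
gripper_to(0.55); wait(.3)
p=read_state()['position']
move_l([p[0],p[1],.42],.15); gripper_to(0,10)
# tool above grip, outboard by 5 mm; closing axis along depositor x
move_l([.584,.286,.19+.33],.25); wait(.3)
for n in('side','top'): cv2.imwrite(f'pics/{n}3.png',snapshot(n)[:,:,::-1])
s=cv2.imread('pics/side3.png')[90:270,140:420];cv2.imwrite('pics/c4.png',cv2.resize(s,None,fx=2.8,fy=2.8))
s=read_state();print(s['position'],s['ee_rot'],s['opening'],s['time'],s['force'])
```

```text
[0.58406575 0.28581093 0.52001508] [-3.13911559e+00 -1.15496192e-03  1.75536595e+00] 0.004626998846674727 18.7583 [ 0.17872856  0.1782638  -0.21400703]
```

View pics/c4.png

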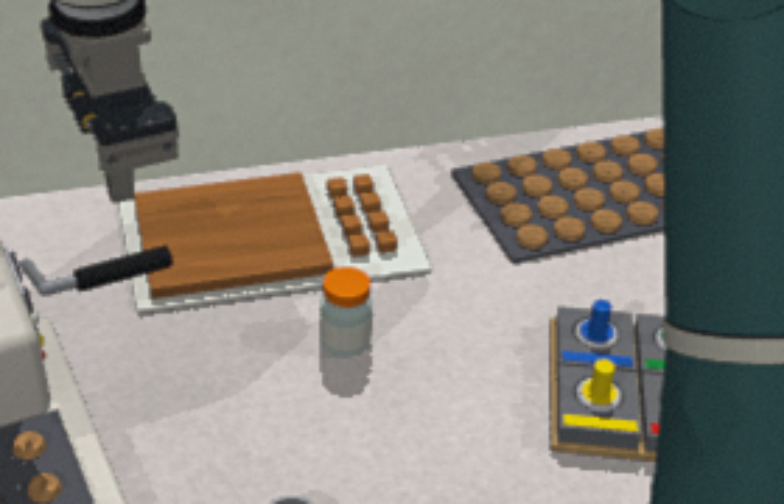

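The blue die sits in its slot like the yellow one, and the closed fingers hang over the grip. Now I touch the grip and press it along its arc.

Run:
```python
from h import *
x0,y0=.584,.286; ux=np.array([.983,.184])
move_l([x0,y0,.462],.15)
hit=move_l([x0,y0,.43],.03,stop_force=3)
s=read_state();z0=s['position'][2];print(hit,s['position'],s['force'].round(1))
zc=.449; print('contact off',z0-zc)
for a in np.linspace(.1,.9,9):
    b=.45-a; g=.11*np.array([-np.cos(b),np.sin(b)]); dx=g[0]+.11*np.cos(.45)
    p=np.array([x0,y0])+ux*dx; move_l([*p,.2+g[1]+.011+.19],.05)
    s=read_state();print(round(a,2),s['position'].round(4),s['force'].round(1),round(s['time'],2))
for n in('side','top'): cv2.imwrite(f'pics/{n}4.png',snapshot(n)[:,:,::-1])
cv2.imwrite('pics/c5.png',cv2.resize(cv2.imread('pics/side4.png')[90:290,60:260],(600,600),interpolation=2))
```

```text
True [0.58379854 0.28604783 0.44851958] [-1.7 -1.9  6.7]
contact off -0.00048042357857208673
0.1 [0.5794 0.2854 0.4401] [-3.5 -2.2 10.1] 20.23
0.2 [0.5754 0.2847 0.4285] [-5.4 -2.3  7.2] 20.6
0.3 [0.5733 0.2845 0.4181] [-6.5 -2.4  9.5] 20.97
0.4 [0.5718 0.2844 0.4074] [-8.7 -4.  12. ] 21.33
0.5 [0.5719 0.2846 0.3958] [-6.3 -2.   6.8] 21.7
0.6 [0.5731 0.285  0.3854] [-6.6 -2.   9.7] 22.07
0.7 [0.5749 0.2856 0.3749] [-8.4 -3.1 12. ] 22.43
0.8 [0.5782 0.2863 0.3639] [-7.  -1.5  9.6] 22.8
0.9 [0.5824 0.2873 0.3542] [-7.5 -0.5 10.5] 23.17
```

View pics/c5.png

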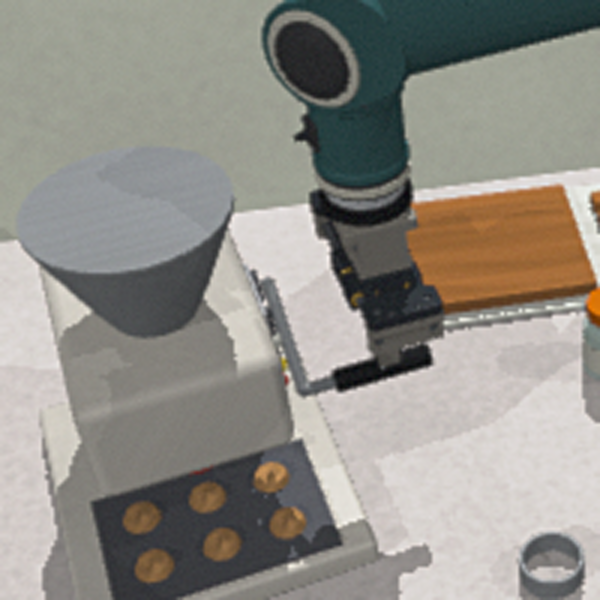

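The lever is down with the fingertips resting on the grip. The tip height puts it at about 0.89 rad, with about 10 N of push.

Run:
```python
from h import *
wait(.8);s=read_state();print(s['position'],s['force'],s['time'])
a=.45-np.arcsin((s['position'][2]-.401)/.11);print('angle',a)
if .84<a<.96 and s['force'][2]>6: print(close_job())
```

```text
[0.58224556 0.28728593 0.35448189] [-7.47052857 -1.02243986 10.94041239] 24.0667
angle 0.8866342623395418
the job is handed in; nothing more can be done
None
```

The blue die is seated in the blue slot and let go. The job was handed in at about 24 s with the lever held in the third notch, at an estimated 0.89 rad and about 11 N; the verdict was not shown.

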